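Back the sample carousel off by one place

ROBOT

A 6-joint arm with a two-finger parallel gripper is mounted at the origin on a cart in front of the work surface, level with it; the furniture and walls round the work are solid. World frame = base frame: x ahead of the robot, y to its left, z up, the work surface at z = 0. Lengths are in m, angles in rad, forces in N, time in s.
With the tool pointing down it reaches from about 0.25 to 0.725 m from the base axis. Payload 4 kg.
Tool frame: the origin (TCP) lies at the very end of the fingers, on their centre line; the grasp point (between the pads) lies bot.grasp_offset behind it (bot.grasp_offset is the distance from the TCP to the grasp point, in m); z points along the fingers, y is the direction in which the jaws open and shut (so a half turn about z gives the same grasp; the last joint's range is limited). The gripper opens to 85 mm and grips with 20 to 120 N. Pads are 22 mm wide; open, the fingers measure 114 mm over their backs; the gripper's body (76 mm by 85 mm) begins 54 mm behind the grasp point. The pads swing forward as they close: fully open they stand 13 mm farther back than shut.
Start: joints at [1.336, 0.241, 0.005, 1.335, 0, 1.571], TCP at [0.116, 0.486, 0.231] pointing down, gripper open.
Joint ranges: [-2.72, 2.72], [-1.05, 1.87], [-1.09, 1.28], [-1.99, 2.15], [-1.42, 1.44], [-3.14, 3.14]. Speed limits (rad/s): [2.79, 2.79, 3.14, 3.14, 3.14, 3.14].

INTERFACE

Orientations are given as a unit quaternion [x, y, z, w].
In Python, from workcell import bot gives the robot as it stands. The module is installed in compiled form; this text tells all that it offers.
- The arm moves only by the shell command python3 -m jog 'ROWS' [OPENING]. ROWS is JSON, a list that holds one entry, the list of rows, each a list of 6 numbers: the shift along the tool's x, y, z in m, then the turn, a rotation vector about the tool's x, y, z in degrees. In form: [[[dx, dy, dz, wx, wy, wz], ...]]. A call has 1 to 12 rows; each row shifts and turns the pose as measured when the row begins, along the tool's axes as they then stand; what a row does not reach is not made up. A row lasts 1/8 s, in which the tool goes at most 62.5 mm and 10.7 degrees, less where a joint would pass 70% of its speed; a pose out of reach is approached as far as the arm can. A call is refused whole if a number of a shift passes 0.0625 or a number of a turn 10.7, either way. A call with a gripper value outside its range is refused whole. OPENING is the finger opening in m, from 0 to 0.0854, set as the call begins (- or left out, the last holds). The fingers move at their own pace and stop on an object; the grip force is fixed at half the most. Time passes only in rows, so rows that do not move let the fingers close. It gives the time, the measured TCP pose, the force and the opening at its end, in the units of the state.
- bot.get_obs(): the state, without advancing time (a new reading comes with each control period).
- bot.camera(name): name is "scene" or "top" or "wrist"; returns a dict with "pixels" (480x640x3 uint8, red, green, blue), "fx", "fy", "cx", "cy" (pixels), "k1" (the pictures are not rectified: a ray, as slopes to the right and down, at radius r is drawn at 1 + k1 r^2 times it, then the intrinsics apply), "rvec" (rotation vector, rad) and "tvec" (3), from world to camera coordinates, as OpenCV has them. Camera axes: x right, y down, z forward; pixel columns grow to the right and rows downward; lengths in m; the calibration is good to about 2 mm. A picture is of the moment at which its call begins. There is no depth.
- bot.job_done(): hands the job in, once; it reports no verdict.
The state is a dict: "clock": time; "joint_pos": joint angles; "joint_vel": joint speeds; "tau": joint torques, N m; "eef_pos": TCP position; "tool_rot": TCP orientation; "ft_force": force on the tool from outside, world axes, zero at the start; "ft_torque": the same for the moment, N m; "grip_width": finger opening in m.
Only numpy, scipy, OpenCV 4.12 (cv2) and the standard library are available. Lean on these libraries where they do the work, as an engineer would, in place of code of your own. Each camera call takes 0.05 s, during which the arm holds its last target. There are 200 camera calls.

TASK

The sample-tube carousel has been indexed one place too far. With a fingertip, press down the tail of its ratchet pawl so that the nose lifts out of the teeth, push the wheel backward (anticlockwise seen from above) by one notch using one of its upright posts, then press the nose of the pawl fully down into that next notch. Do it all by pressing and pushing: grasp and lift nothing, keep the tubes standing in their sockets, and leave the pots and the timer beside it where they are.

Things in the scene. Friction and masses are not known exactly. Their poses are not given: they have to be found in the camera images.
- carousel: fixed grey base, bolted down; origin on the wheel's axis at bench level, z up. In its frame the steel rocker pawl (12 mm wide) lies along y at x = -97 mm, on the robot's side: nose at y = 0, pivot at y = -74 mm, 38 mm up, tail end at y = -139 mm
- wheel_centre (a point): centre of the wheel's upper face, on its axis, 20 mm above the bench. The wheel is 208 mm across; eight saw teeth up to 12 mm high stand on its rim (radius 88 to 104 mm), eight tube sockets at radius 47 mm reach 58 mm above the bench, tube caps 120 mm
- wheel_part (a joint): wheel angle, rad; 0 at the start, grows turning backward (anticlockwise from above). One notch = one tube place = 0.785 (45 degrees). Pawl down: blocked after 0.05. Friction some 1.3 N at a post; it stays where left. The nose goes fully down in the next notch only between about 0.67 and 0.83; beyond, it lands on a tooth's top, before, on a slope
- pawl_part (a joint): angle of the rocker pawl, rad; 0 = nose fully down in the notch (stop), 0.30 = nose fully up (stop). The nose clears all teeth above 0.2. The pivot is stiff (about 2.5 N at either pad) and the pawl stays where it is left
- pawl_tail_pad (a point): centre of the top of the round black finger pad (24 mm across) on the pawl's tail, 50 mm beyond the pivot; 47 mm above the bench with the nose down, sinks 15 mm as it is pressed and lifts the nose
- pawl_nose_pad (a point): centre of the top of the round black finger pad (24 mm across) on the pawl's nose arm, 54 mm from the pivot, 20 mm short of the nose; 47 mm above the bench with the nose down, 16 mm higher with the nose up; pressing it lowers the nose
- post0 (a point): centre of the top of the upright steel finger post on the wheel, 10 mm thick, at radius 80 mm, from the disc (20 mm) to 92 mm above the bench; at the start 112.5 degrees clockwise of the base's x axis (between pawl and right side); a notch backward carries it along the right side, away from the robot, with free room behind and above it
- post1 (a point): centre of the top of an upright steel finger post on the wheel, 10 mm thick, at radius 80 mm, from the disc (20 mm) to 92 mm above the bench; a quarter turn anticlockwise from post0 (far right)
- post2 (a point): centre of the top of an upright steel finger post on the wheel, 10 mm thick, at radius 80 mm, from the disc (20 mm) to 92 mm above the bench; half a turn from post0 (far left)
- post3 (a point): centre of the top of an upright steel finger post on the wheel, 10 mm thick, at radius 80 mm, from the disc (20 mm) to 92 mm above the bench; a quarter turn clockwise from post0 (on the robot's side, left of the pawl's nose); a notch backward carries it close past the pawl
- tube_a: capped sample tube, cap 30 mm across, 94 mm tall, standing loose in a socket of the wheel; origin at the centre of its underside (23 mm above the bench); only rides along
- tube_b: capped sample tube, cap 30 mm across, 94 mm tall, standing loose in a socket of the wheel; origin at the centre of its underside (23 mm above the bench); only rides along
- tube_c: capped sample tube, cap 30 mm across, 96 mm tall, standing loose in a socket of the wheel; origin at the centre of its underside (23 mm above the bench); only rides along
- pot_right: upright white specimen pot with ribbed screw lid, 48 mm across, 83 mm tall, loose; origin at the centre of its underside; a bystander, right of the carousel
- pot_left: upright white specimen pot with ribbed screw lid, 48 mm across, 83 mm tall, loose; origin at the centre of its underside; a bystander, left of the carousel
- bench_timer: white square bench timer with a knob on top, 62 x 62 x 34 mm, loose; origin at the centre of its underside; a bystander, left of the carousel on the robot's side

How it is judged:
By the outcome, as a careful person would: the job done as asked, in the order asked, and still so for the second after the job is handed in, with the robot touching nothing.
It also fails if it takes over 58 s, if anything falls off the work surface, if the arm or the gripper's body presses on something with over 40 N, if the wrist force passes 120 N, or if a joint passes its speed limit or range.

## Working session

There is one attempt and no reset: what is moved stays moved. The work goes in short steps, Python scripts to look and compute and a shell command to move; the robot and the scene stay as the last step left them, time stands still between calls to the robot, and variables do not carry over. Pictures are saved under pics/ and viewed, on a budget of 10 in all, crops included, one or two more only if the job needs it, and the job is handed in when it is done.

```bash
mkdir -p pics
cat > h.py <<'E'
import numpy as np, cv2
from scipy.spatial.transform import Rotation as R
from workcell import bot
def snap(n,f):
    c=bot.camera(n); cv2.imwrite(f,c["pixels"][:,:,::-1]); np.save(f+'.npy',{k:v for k,v in c.items() if k!='pixels'},allow_pickle=True); return c
def load(f): return np.load(f+'.npy',allow_pickle=True).item()
def ray(c,u,v):
    xd=np.array([(u-c['cx'])/c['fx'],(v-c['cy'])/c['fy']]); x=xd.copy()
    for _ in range(30): x=xd/(1+c['k1']*(x@x))
    M=R.from_rotvec(np.ravel(c['rvec'])).as_matrix(); t=np.ravel(c['tvec'])
    return -M.T@t, M.T@np.array([x[0],x[1],1])
def atz(c,u,v,z):
    o,d=ray(c,u,v); return o+d*(z-o[2])/d[2]
def proj(c,P):
    M=R.from_rotvec(np.ravel(c['rvec'])).as_matrix(); p=M@np.asarray(P)+np.ravel(c['tvec']); x=p[:2]/p[2]; x=x*(1+c['k1']*(x@x))
    return x*[c['fx'],c['fy']]+[c['cx'],c['cy']]
E
python3 - <<'E'
from h import *
for n in("top","scene"):
    c=snap(n,f"pics/{n}1.png"); print(n,ray(c,320,240))
o=bot.get_obs(); print(o['clock'],o['eef_pos'],R.from_quat(o['tool_rot']).as_matrix().round(2),o['ft_force'],bot.grasp_offset)
E
```

```text
top (array([0.41039716, 0.27973099, 0.98392956]), array([ 0.18310928,  0.00296719, -0.9830891 ]))
scene (array([ 0.18112551, -0.40191224,  0.41683145]), array([ 0.45953971,  0.80142533, -0.38286777]))
0.1 [0.11618809 0.48571145 0.23048095] [[-0.97  0.23 -0.  ]
 [ 0.23  0.97 -0.  ]
 [-0.   -0.   -1.  ]] [-0.50832627 -0.16904272 -0.00102194] 0.0187
```

View pics/top1.png

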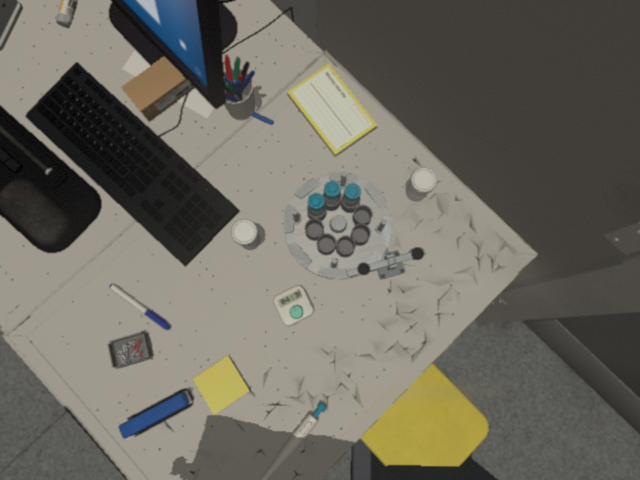

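View pics/scene1.png

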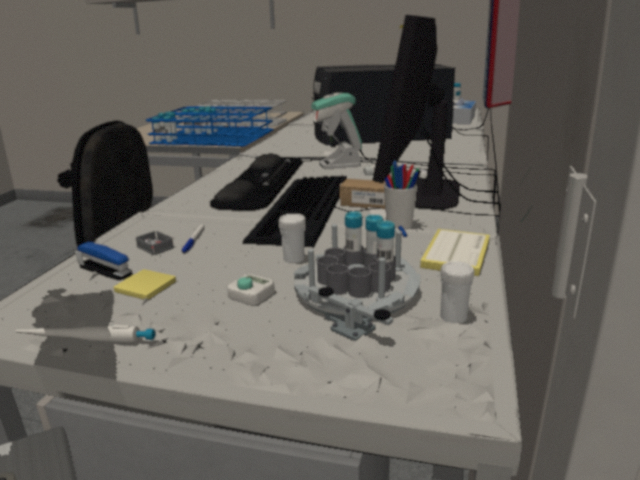

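The top view shows the nose pad at about (364,269), the tail pad at (417,254), and the wheel centre near (338,224). The timer is at (294,306) and the pots at (245,233) and (424,180). I'll zoom in for precision.

Run:
```python
from h import *
im=cv2.imread('pics/top1.png')[150:330,225:445]
cv2.imwrite('pics/topz.png',cv2.resize(im,None,fx=3.5,fy=3.3,interpolation=cv2.INTER_CUBIC)[:600,:800])
c=load('pics/top1.png')
print('nose',atz(c,364,269,.047),'tail',atz(c,417,254,.047),'ctr',atz(c,338,224,.025))
n=atz(c,364,269,.047);t=atz(c,417,254,.047);d=(n-t)[:2];print(np.linalg.norm(d))
y=d/np.linalg.norm(d);x=np.array([y[1],-y[0]]);O=(n[:2]+t[:2])/2+y*(-0.0+72/1000)+x*.097
print('x',x,'y',y,'O',O, 'yaw',np.degrees(np.arctan2(x[1],x[0])))
```

```text
nose [0.53213942 0.20093149 0.047     ] tail [0.5616549  0.10337511 0.047     ] ctr [0.62064835 0.24878488 0.025     ]
0.10192355248091077
x [0.95715244 0.28958455] y [-0.28958455  0.95715244] O [0.61889086 0.24915798] yaw 16.83308539073978
```

View pics/topz.png

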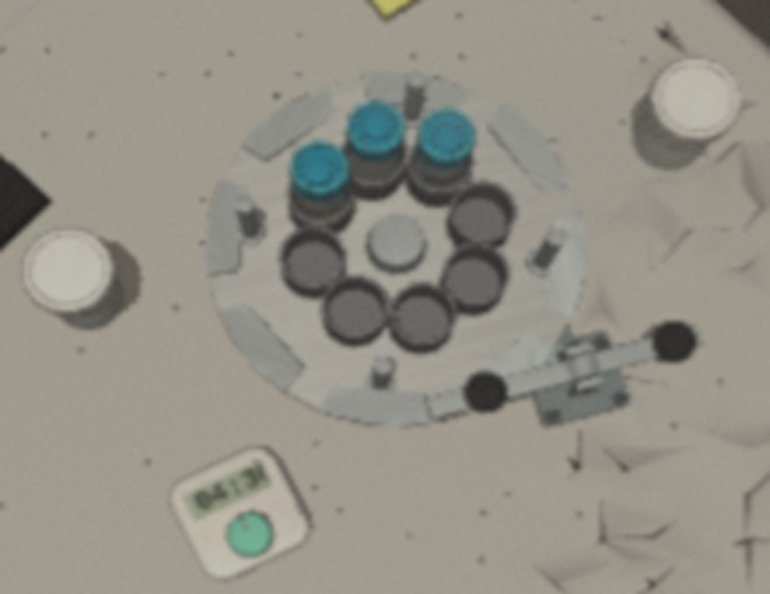

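The top-view zoom matches the spec: pads about 102–104 mm apart (104 expected), wheel centre within 2 mm of the pawl-derived origin, yaw about 16.8°. I'll shut the fingers and turn the tool so tool x = carousel +y and tool y = carousel +x.

```bash
python3 -m jog '[[[0,0,0,0,0,10],[0,0,0,0,0,10],[0,0,0,0,0,10],[0,0,0,0,0,10],[0,0,0,0,0,10],[0,0,0,0,0,10]]]' 0
cat >> h.py <<'E'
c0=load('pics/top1.png')
n=atz(c0,363.9,268.5,.047)[:2];t=atz(c0,417.6,253.3,.047)[:2]
cy=(n-t)/np.linalg.norm(n-t);cx=np.array([cy[1],-cy[0]])
O=(n+t)/2+cy*.072+cx*.097
def W(x,y): return O+cx*x/1e3+cy*y/1e3
def st(tx=None,ty=None,tz=None):
    o=bot.get_obs();p=o['eef_pos'];M=R.from_quat(o['tool_rot']).as_matrix()
    d=p[:2]-O; print('clk %.2f'%o['clock'],'car mm',(d@cx*1e3).round(1),(d@cy*1e3).round(1),'z',(p[2]*1e3).round(1),'F',np.round(o['ft_force'],1),'g',o['grip_width'],'toolx az',np.degrees(np.arctan2(M[1,0],M[0,0])).round(1),'zax',M[:,2].round(3))
    if tx is not None: print('rel',(M.T@np.r_[W(tx,ty)-p[:2],tz/1e3-p[2]]*1e3).round(1))
E
python3 - <<'E'
from h import *
print(O,np.degrees(np.arctan2(cx[1],cx[0])),np.linalg.norm(n-t),'pot',atz(c0,424,179,.083))
st(-97,-124,80); print(bot.get_obs()['joint_pos'])
E
```

```text
clock: 0.85
eef_pos: [0.1156, 0.4834, 0.2271]
tool_rot: [0.612, 0.791, -0.004, 0.002]
ft_force: [-0.2, -0.2, -0.1]
grip_width: -0.0001
[0.62000634 0.24869237] 16.837504182210303 0.10329524487810673 pot [0.69426873 0.09510377 0.083     ]
clk 0.85 car mm -414.8 370.7 z 227.1 F [-0.2 -0.2 -0.1] g -5.942681282829381e-05 toolx az 104.6 zax [-0.002 -0.01  -1.   ]
rel [-480.5  337.8  149.7]
[ 1.33599719e+00  2.44478173e-01 -9.99033192e-04  1.33514842e+00
  1.76321885e-05  2.65249747e+00]
```

```bash
python3 -m jog '[[[-0.048,0.034,0,0,0,-2],[-0.048,0.034,0,0,0,0],[-0.048,0.034,0,0,0,0],[-0.048,0.034,0,0,0,0],[-0.048,0.034,0.01,0,0,0],[-0.048,0.034,0.01,0,0,0],[-0.048,0.034,0.01,0,0,0],[-0.048,0.034,0.01,0,0,0],[-0.048,0.03,0.01,0,0,0],[-0.04,0.02,0.01,0,0,0],[0,0,0.01,0,0,0]]]'
python3 - <<'E'
from h import *
st(-97,-124,70); print(bot.get_obs()['joint_pos'])
E
```

```text
clock: 2.22
eef_pos: [0.5708, 0.1107, 0.1529]
tool_rot: [0.596, 0.803, -0.006, 0.001]
ft_force: [-0.6, 0.5, -0.0]
grip_width: 0.0
clk 2.23 car mm -87.1 -117.8 z 152.9 F [-0.6  0.5 -0. ] g 2.0411596314375152e-05 toolx az 106.8 zax [-0.005 -0.01  -1.   ]
rel [-5.5 -9.3 83. ]
[ 0.19626464  0.44867291  0.09667316  1.22544638 -0.00907158  1.47325883]
```

```bash
python3 -m jog '[[[-0.006,-0.010,0.03,0,0,0],[0,0,0.03,0,0,0],[0,0,0.018,0,0,0],[0,0,0,0,0,0]]]'
python3 - <<'E'
from h import *
st(-97,-124,47)
a=snap('top','pics/t2.png')['pixels'][150:330,250:450];b=snap('scene','pics/s2.png')['pixels'][190:350,260:460];w=snap('wrist','pics/w2.png')['pixels']
z=lambda i:cv2.resize(i,(400,300),interpolation=cv2.INTER_CUBIC)
cv2.imwrite('pics/m2.png',np.vstack([np.hstack([z(a),z(b)]),np.hstack([z(w),z(w)*0])])[:,:,::-1])
E
```

```text
clock: 2.72
eef_pos: [0.5579, 0.1026, 0.0699]
tool_rot: [0.595, 0.803, -0.008, -0.002]
ft_force: [-0.6, -0.1, 0.6]
grip_width: 0.0002
clk 2.73 car mm -101.8 -121.8 z 69.9 F [-0.6 -0.1  0.6] g 0.00018547361285174498 toolx az 106.9 zax [-0.012 -0.01  -1.   ]
rel [-2.   5.1 22.9]
```

View pics/m2.png

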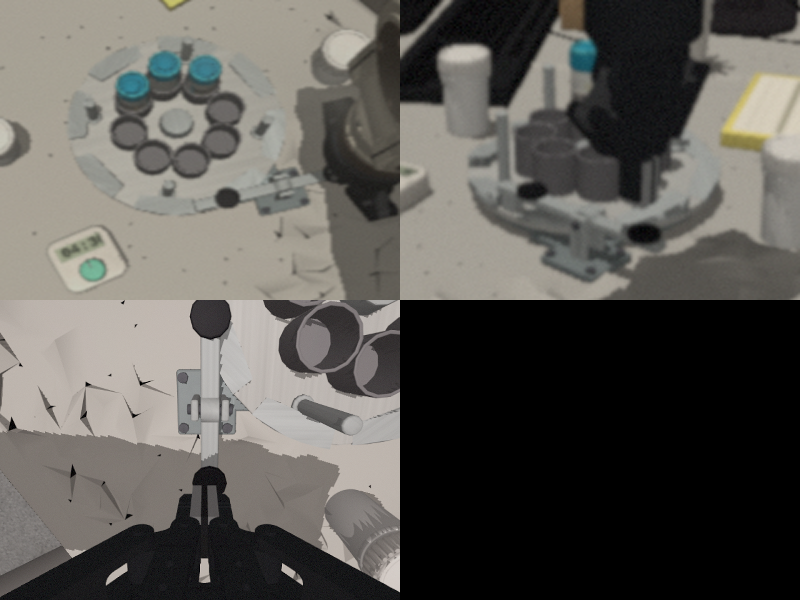

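The wrist view (lower left) shows the shut fingers over the tail pad at about (210,482), with post0 leaning at (300,402)–(350,425). I'll shift +4 mm and press.

```bash
python3 -m jog '[[[-0.002,0.005,0.01,0,0,0],[0,0.001,0.01,0,0,0],[0,0,0.008,0,0,0],[0,0,0.006,0,0,0],[0,0,0.005,0,0,0]]]'
python3 -c "
from h import *
st(-97,-124,32)"
```

```text
clock: 3.5
eef_pos: [0.5698, 0.1025, 0.0344]
tool_rot: [0.596, 0.803, -0.003, 0.003]
ft_force: [-1.5, -0.0, 4.0]
grip_width: -0.0
clk 3.50 car mm -90.5 -125.4 z 34.4 F [-1.5 -0.   4. ] g -3.5008279443383046e-05 toolx az 106.9 zax [ 0.    -0.009 -1.   ]
rel [ 1.4 -6.5  2.4]
```

```bash
python3 -m jog '[[[0,-0.004,0.003,0,0,0],[0,0,0.003,0,0,0],[0,0,0.003,0,0,0]]]'
python3 -c "
from h import *
st(-97,-124,32)"
```

```text
clock: 3.88
eef_pos: [0.5701, 0.1027, 0.0328]
tool_rot: [0.595, 0.803, 0.002, 0.006]
ft_force: [-8.6, -3.3, 22.5]
grip_width: 0.0002
clk 3.88 car mm -90.1 -125.2 z 32.8 F [-8.6 -3.3 22.5] g 0.00021899883061209484 toolx az 106.9 zax [ 0.011 -0.005 -1.   ]
rel [ 1.2 -7.   0.7]
```

Stop reached: 22 N at z = 32.8 mm. Next I'll lift and go behind post0.

```bash
python3 -m jog '[[[0,0,-0.02,0,0,0],[0,0,-0.04,0,0,0],[0,0,-0.03,0,0,0],[0.02,0.01,-0.01,0,0,0],[0.02,0.01,0,0,0,0],[0.006,0.006,0,0,0,0],[0,0,0,0,0,0]]]'
python3 - <<'E'
from h import *
a=snap('top','pics/t3.png')['pixels'][150:330,250:450];b=snap('scene','pics/s3.png')['pixels'][190:350,260:460];w=snap('wrist','pics/w3.png')['pixels']
st(-62,-77,62)
z=lambda i:cv2.resize(i,(400,300),interpolation=cv2.INTER_CUBIC)
cv2.imwrite('pics/m3.png',np.vstack([np.hstack([z(a),z(b)]),np.hstack([z(w),z(w)*0])])[:,:,::-1])
E
```

```text
clock: 4.75
eef_pos: [0.5781, 0.1574, 0.1324]
tool_rot: [0.595, 0.804, 0.001, 0.003]
ft_force: [0.1, -0.0, -0.3]
grip_width: -0.0002
clk 4.90 car mm -67.1 -76.1 z 132.7 F [-0.3 -0.8 -0.8] g 0.00016415271059093625 toolx az 106.9 zax [ 0.006 -0.003 -1.   ]
rel [-0.5  4.8 70.7]
```

View pics/m3.png

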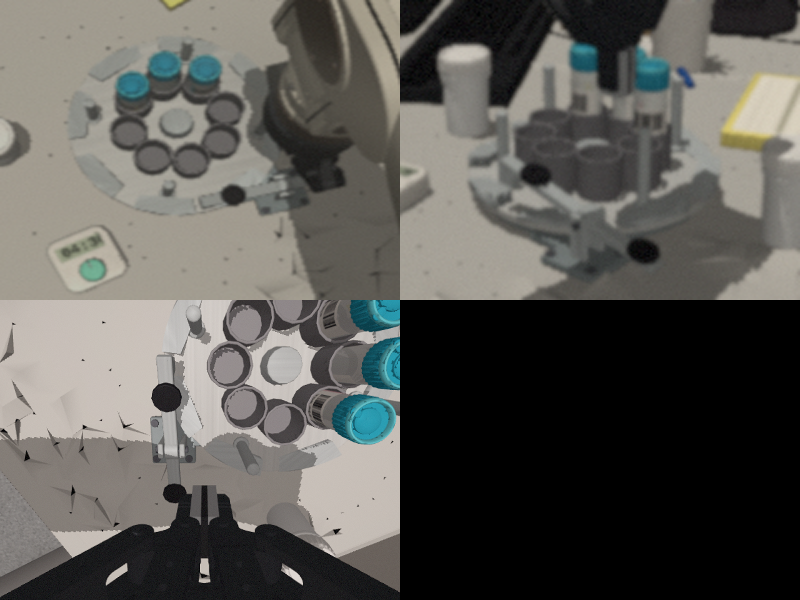

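The nose is visibly up, tail pad down at about (643,250). Post0 is at (248,455) in the wrist tile, to the far side of the fingers. Now I'll descend behind it.

```bash
python3 -m jog '[[[0,0.002,0.025,0,0,0],[0,0,0.025,0,0,0],[0,0,0.019,0,0,0],[0,0,0,0,0,0]]]'
python3 -c "
from h import *
st(-50,-77,62)"
```

```text
clock: 5.4
eef_pos: [0.5797, 0.1539, 0.0613]
tool_rot: [0.597, 0.802, -0.0, 0.003]
ft_force: [0.2, -0.1, -0.4]
grip_width: -0.0001
clk 5.40 car mm -66.1 -79.1 z 61.3 F [ 0.2 -0.1 -0.4] g -0.00010034277392257732 toolx az 106.7 zax [ 0.004 -0.004 -1.   ]
rel [ 2.1 16.  -0.6]
```

```bash
python3 -m jog '[[[0.002,0.008,0,0,0,0],[0,0.006,0,0,0,0],[0,0.006,0,0,0,0],[0,0.006,0,0,0,0],[0,0.006,0,0,0,0],[0,0.006,0,0,0,0],[0,0.006,0,0,0,0],[0,0.006,0,0,0,0],[0,0.004,0,0,0,0],[0,0,0,0,0,0]]]'
python3 - <<'E'
from h import *
st(9,-77,62)
a=snap('top','pics/t4.png')['pixels'][150:330,250:450];b=snap('scene','pics/s4.png')['pixels'][190:350,260:460];w=snap('wrist','pics/w4.png')['pixels']
z=lambda i:cv2.resize(i,(400,300),interpolation=cv2.INTER_CUBIC)
cv2.imwrite('pics/m4.png',np.vstack([np.hstack([z(a),z(b)]),np.hstack([z(w),z(w)*0])])[:,:,::-1])
E
```

```text
clock: 6.65
eef_pos: [0.6358, 0.1716, 0.0641]
tool_rot: [0.598, 0.802, 0.0, 0.004]
ft_force: [0.6, -0.6, 0.4]
grip_width: 0.0001
clk 6.65 car mm -7.2 -78.3 z 64.1 F [ 0.6 -0.6  0.4] g 5.799399686283026e-05 toolx az 106.6 zax [ 0.007 -0.004 -1.   ]
rel [ 1.4 16.2  2.1]
```

View pics/m4.png

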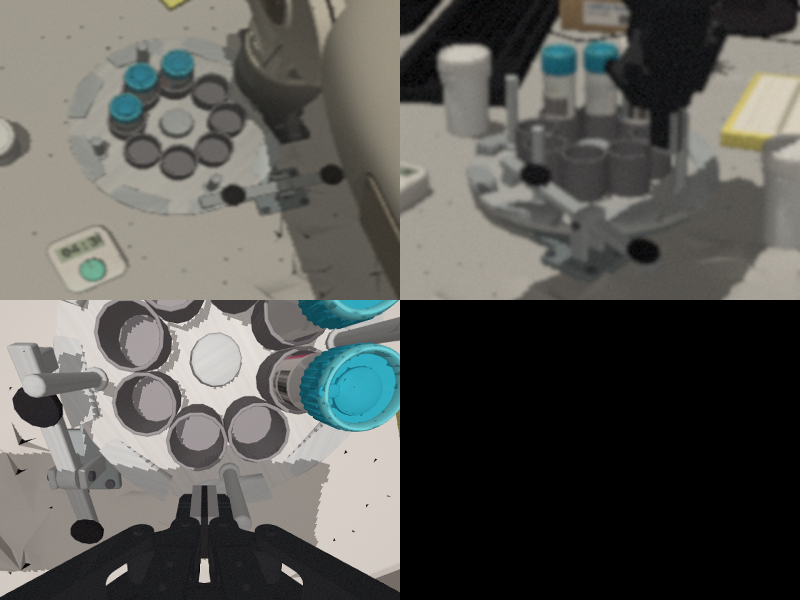

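The wheel is turning: caps have moved anticlockwise to about (126,107), (141,78) and (178,65) in the top tile, and the nose is still up. I'll measure the angle from the blue caps.

```bash
cat >> h.py <<'E'
def caps(f):
    im=cv2.imread(f);c=load(f);h=cv2.cvtColor(im,cv2.COLOR_BGR2HSV)
    m=cv2.inRange(h,(88,120,70),(105,255,255));m[:165]=0;m[235:]=0;m[:,:285]=0;m[:,395:]=0
    # chamfer-like fit: rotate known 3-cap pattern, maximise mask overlap with projected cap top discs
    th=np.linspace(0,2*np.pi,24);best=[]
    M=cv2.GaussianBlur(m.astype(float)/255,(0,0),1)
    for a in np.arange(-20,130,.5):
        pts=[]
        for k in(0,45,90):
            q=np.radians(a+k);w=W(47*np.cos(q),47*np.sin(q))
            poly=np.array([proj(c,np.r_[w+.015*np.array([np.cos(s),np.sin(s)]),.119]) for s in th]+[proj(c,np.r_[w+.015*np.array([np.cos(s),np.sin(s)]),.102]) for s in th])
            pts.append(cv2.convexHull(poly.astype(np.float32)))
        d=np.zeros(m.shape,np.uint8)
        for p in pts: cv2.fillConvexPoly(d,np.round(p*16).astype(np.int32),255,shift=4)
        D=d/255.; best.append((np.minimum(D,M).sum()/np.maximum(D,M).sum(),a))
    best.sort();b=best[-1]; near=[x for x in best if abs(x[1]-b[1])<6]; s=np.array(near); k=np.polyfit(s[:,1]-b[1],s[:,0],2)
    return b[0],b[1],b[1]-k[1]/2/k[0]
E
python3 - <<'E'
from h import *
for f in('top1','t3','t4'): print(f,caps(f'pics/{f}.png'))
E
```

```text
top1 (np.float64(0.3314736887379106), np.float64(0.0), np.float64(0.8837483091286963))
t3 (np.float64(0.3377185325500654), np.float64(0.0), np.float64(0.9174821284970837))
t4 (np.float64(0.6104772456296162), np.float64(-14.0), np.float64(-13.654509588902915))
```

Run:
```python
from h import *
for f in('top1','t3','t4'):
    im=cv2.imread(f'pics/{f}.png');c=load(f'pics/{f}.png');h=cv2.cvtColor(im,cv2.COLOR_BGR2HSV)
    m=cv2.inRange(h,(85,120,60),(108,255,255));m[:165]=0;m[240:]=0;m[:,:285]=0;m[:,395:]=0
    n_,l,s,ce=cv2.connectedComponentsWithStats(m)
    for i in range(1,n_):
        if s[i,4]>40:
            d=atz(c,*ce[i],.115)[:2]-O; print(f,s[i,4],ce[i].round(1),'r',(np.linalg.norm(d)*1e3).round(1),'ang',np.degrees(np.arctan2(d@cy,d@cx)).round(1))
```

```text
top1 157 [331.7 188.8] r 46.1 ang 1.6
top1 139 [351.8 191. ] r 45.3 ang -43.8
top1 178 [316.1 201.1] r 46.7 ang 46.2
t3 167 [331.7 189.1] r 45.7 ang 1.8
t3 152 [352.1 191.3] r 45.1 ang -44.6
t3 179 [316.1 201. ] r 46.7 ang 46.1
t4 163 [338.5 188.2] r 45.2 ang -13.2
t4 181 [319.9 196.3] r 46.2 ang 32.7
t4 190 [312.7 214.6] r 47.2 ang 76.9
```

All three caps agree on 31.0° (radii 45–47 mm, spec 47), and the finger-to-post offset of 19 mm is as predicted. I want about 43°, so push another ~16 mm.

```bash
python3 -m jog '[[[0.001,0.005,0.001,0,0,0],[0,0.005,0,0,0,0],[0,0.003,0,0,0,0],[0,0,0,0,0,0]]]'
cat >> h.py <<'E'
def ang(f):
    snap('top',f);im=cv2.imread(f);c=load(f);h=cv2.cvtColor(im,cv2.COLOR_BGR2HSV)
    m=cv2.inRange(h,(85,120,60),(108,255,255));m[:165]=0;m[250:]=0;m[:,:285]=0;m[:,395:]=0
    n_,l,s,ce=cv2.connectedComponentsWithStats(m)
    for i in range(1,n_):
        if s[i,4]>40:
            d=atz(c,*ce[i],.115)[:2]-O; print('r',(np.linalg.norm(d)*1e3).round(1),'ang',np.degrees(np.arctan2(d@cy,d@cx)).round(1))
E
python3 - <<'E'
from h import *
st(9,-77,62); ang('pics/t5.png')
E
```

```text
clock: 7.3
eef_pos: [0.6476, 0.1772, 0.0633]
tool_rot: [0.597, 0.802, 0.0, 0.003]
ft_force: [-0.1, 0.5, 0.4]
grip_width: 0.0
clk 7.30 car mm 5.7 -76.4 z 63.3 F [-0.1  0.5  0.4] g 3.79018352120777e-05 toolx az 106.6 zax [ 0.006 -0.004 -1.   ]
rel [-0.5  3.3  1.3]
r 45.2 ang -3.3
r 46.3 ang 42.1
r 47.3 ang 86.1
```

```bash
python3 -m jog '[[[0,0.003,0,0,0,0],[0,0.001,0,0,0,0],[0,0,0,0,0,0]]]'
python3 - <<'E'
from h import *
st(9,-77,62); ang('pics/t6.png')
E
```

```text
clock: 7.72
eef_pos: [0.651, 0.1785, 0.0632]
tool_rot: [0.597, 0.802, -0.0, 0.003]
ft_force: [-1.2, 0.5, 1.2]
grip_width: -0.0001
clk 7.72 car mm 9.3 -76.2 z 63.2 F [-1.2  0.5  1.2] g -0.00010796401478915148 toolx az 106.6 zax [ 0.004 -0.003 -1.   ]
rel [-0.8 -0.3  1.2]
r 45.8 ang -0.5
r 46.4 ang 45.0
r 47.2 ang 88.7
```

Rotated 43.3° (0.757 rad), mid-window. I'll back off, lift and go over the nose pad, pressing a little outboard because of post3.

```bash
python3 -m jog '[[[0,-0.01,0,0,0,0],[0,-0.006,-0.01,0,0,0],[0,0,-0.03,0,0,0],[0,0,-0.035,0,0,0],[0.01,-0.02,-0.005,0,0,0],[0.015,-0.025,0,0,0,0],[0.015,-0.025,0,0,0,0],[0.01,-0.015,0,0,0,0],[0,0,0,0,0,0]]]'
python3 - <<'E'
from h import *
st(-101,-20,70); ang('pics/t7.png')
a=cv2.imread('pics/t7.png')[150:330,250:450,::-1];b=snap('scene','pics/s7.png')['pixels'][190:350,260:460];w=snap('wrist','pics/w7.png')['pixels']
z=lambda i:cv2.resize(i,(400,300),interpolation=cv2.INTER_CUBIC)
cv2.imwrite('pics/m7.png',np.vstack([np.hstack([z(a),z(b)]),np.hstack([z(w),z(w)*0])])[:,:,::-1])
E
```

```text
clock: 8.9
eef_pos: [0.5374, 0.1962, 0.1524]
tool_rot: [0.598, 0.801, 0.005, 0.008]
ft_force: [-0.5, -1.0, 0.1]
grip_width: 0.0001
clk 8.90 car mm -94.2 -26.3 z 152.4 F [-0.5 -1.   0.1] g 5.12541863210985e-05 toolx az 106.5 zax [ 0.018 -0.002 -1.   ]
rel [ 6.8 -8.1 82.2]
r 45.8 ang -0.4
r 46.5 ang 44.8
r 47.2 ang 89.1
```

View pics/m7.png

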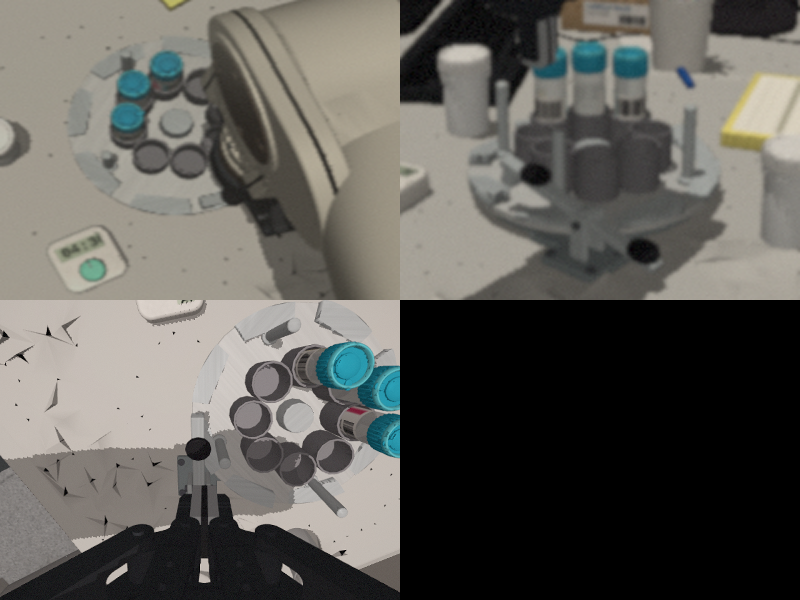

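The nose is still up with the wheel at 43.3°. The nose pad is at (198,449) in the wrist tile, with post3 beside it at (222,453). I'll align above the pad first.

```bash
python3 -m jog '[[[0.005,-0.008,0.02,0,0,0],[0.002,-0.001,0.02,0,0,0],[0,0,0.01,0,0,0],[0,0,0,0,0,0]]]'
python3 -c "
from h import *
st(-102,-19,70)"
```

```text
clock: 9.55
eef_pos: [0.5335, 0.1991, 0.1008]
tool_rot: [0.6, 0.8, 0.006, 0.009]
ft_force: [-0.2, 0.1, 1.0]
grip_width: -0.0002
clk 9.55 car mm -97.2 -22.4 z 100.8 F [-0.2  0.1  1. ] g -0.0002496506283202234 toolx az 106.2 zax [ 0.022 -0.001 -1.   ]
rel [ 3.6 -5.5 30.7]
```

```bash
python3 -m jog '[[[0.003,-0.005,0,1.2,0,0],[0.001,-0.003,0.008,0,0,0],[0,0,0,0,0,0]]]'
python3 -c "
from h import *
st(-102,-19,70)"
```

```text
clock: 9.93
eef_pos: [0.5257, 0.2009, 0.0936]
tool_rot: [0.601, 0.8, -0.002, 0.003]
ft_force: [-0.9, -1.5, 0.0]
grip_width: 0.0002
clk 9.93 car mm -104.1 -18.4 z 93.6 F [-0.9 -1.5  0. ] g 0.0002227321922997595 toolx az 106.2 zax [ 0.003 -0.007 -1.   ]
rel [-0.4  2.1 23.6]
```

Aligned at (-104, -18). Pressing from 63 mm down to 47 mm.

```bash
python3 -m jog '[[[0,0.001,0.016,0,0,0],[0,0,0.012,0,0,0],[0,0,0.006,0,0,0],[0,0,0.006,0,0,0],[0,0,0.005,0,0,0],[0,0,0.004,0,0,0]]]'
python3 -c "
from h import *
st(-102,-19,47)"
```

```text
clock: 10.68
eef_pos: [0.5279, 0.2027, 0.0462]
tool_rot: [0.6, 0.8, 0.001, 0.003]
ft_force: [-14.5, -3.3, 40.9]
grip_width: 0.0002
clk 10.68 car mm -101.5 -17.4 z 46.2 F [-14.5  -3.3  40.9] g 0.00015433846982301335 toolx az 106.2 zax [ 0.007 -0.003 -1.   ]
rel [-1.6 -0.5 -0.8]
```

At the stop: 41 N at z = 46.2 mm (47 expected). Next I'll lift straight up, clear the area and check.

```bash
python3 -m jog '[[[0,0,-0.015,0,0,0],[0,0,-0.03,0,0,0],[0,0,-0.04,0,0,0],[0,-0.03,-0.03,0,0,0],[0,-0.05,-0.03,0,0,0],[0,-0.05,-0.02,0,0,0],[0,-0.05,0,0,0,0],[0,-0.03,0,0,0,0],[0,0,0,0,0,0]]]'
python3 - <<'E'
from h import *
st(); ang('pics/t8.png')
a=cv2.imread('pics/t8.png')[150:330,230:450,::-1];b=snap('scene','pics/s8.png')['pixels'][190:350,220:480]
z=lambda i:cv2.resize(i,(400,300),interpolation=cv2.INTER_CUBIC)
cv2.imwrite('pics/m8.png',np.hstack([z(a),z(b)])[:,:,::-1])
E
```

```text
clock: 11.8
eef_pos: [0.3201, 0.1389, 0.2134]
tool_rot: [0.602, 0.799, -0.002, 0.007]
ft_force: [0.5, -0.1, -0.1]
grip_width: -0.0001
clk 11.80 car mm -318.9 -18.2 z 213.4 F [ 0.5 -0.1 -0.1] g -0.00010478827962803174 toolx az 106.0 zax [ 0.01  -0.012 -1.   ]
r 46.1 ang -0.4
r 46.5 ang 45.0
r 47.3 ang 88.7
```

View pics/m8.png

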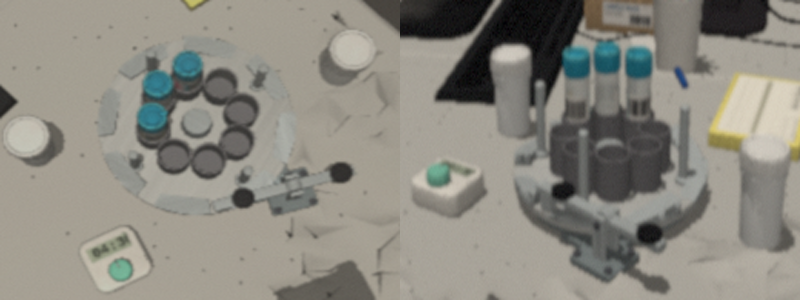

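The pads are at (363.6,268.8) and (417.5,253.2), the same pixels as at the start, so the nose is fully down. The tubes stand, and the pots and timer haven't visibly moved. Handing in.

```bash
python3 -c "
from h import *
bot.job_done()"
```

```text
the job is handed in; nothing more can be done
```

The carousel is back one notch and the pawl is pressed down into it. I handed the job in at about 12 s on the robot clock, with the arm clear and touching nothing.

- **Pawl released:** I pressed the tail pad to its stop (22 N at z = 32.8 mm), and the camera showed the nose up.
- **Wheel pushed back:** I pushed post0 until the wheel had turned about 43.4° (0.757 rad), measured from the tube caps and inside the 0.67–0.83 window. The reading was the same before and after pressing the nose.
- **Pawl engaged:** I pressed the nose pad to its stop. The finger ended at z = 46.2 mm against an expected 47 mm, and both pads are back at their starting pixels, so the nose is fully down.
- **Surroundings:** The tubes are upright in their sockets, and the pots and timer show no visible movement.

**Press force:** The final nose press reached 41 N vertically at the fingertip, harder than needed. The 40 N limit is for the arm and the gripper's body, and only the fingertips should have been touching. The wrist force stayed well under its 120 N limit.

**Failed check:** My first attempt at fitting the wheel angle had too narrow a search range and gave wrong values. I replaced it with cap centroids before using any result.

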